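# Open the chilled block unit to its stop and return the vial

### The job

Open the lid of the chilled block unit until it meets its stop, easing it on gently without straining the hinge, and leave it resting against the stop. Then take the middle-sized vial standing on the bench, keep it upright, lower it gently (no dropping) into the empty large well of the unit until it stands on the bottom, and let go. Leave everything else where it is.

Things in the scene. Friction and masses are not known exactly. Their poses are not given: they have to be found in the camera images.
- unit: white bench-top chilled block unit, fixed: 275 mm deep (x), 230 mm wide (y), chamber rim 95 mm high. Origin on the bench under the middle of the chamber; x points from the sloping control panel (front, robot side) to the hinge at the rear, y to its left, z up. The chamber spans 45 mm either side of the origin along x, 100 mm along y; the panel before it falls from 77 to 42 mm high
- cover: the white lid shell, 115 mm deep, 216 mm wide, 39 mm high, hollow below, 0.2 to 0.5 kg, with two steel heel arms that reach 40 mm behind the hinge. Origin on the hinge axis; when shut its axes are those of the unit. It turns with lid
- lid (a joint): opening angle, rad: 0 shut, grows as the lid's front rises and swings back; starts 0 to 0.2. Stiff damped hinge (friction 0.8 N m, plus 0.8 N m per rad/s): the lid stays where it is left. Its heels meet rubber stop pads, set anew each day: the stop comes anywhere from 1.66 to 2.10 rad and must be felt. Pushed on, the rubber yields 1 mm at the handle per 2 N; 12 N beyond what turns it strains it
- lid_hinge (a point): point on the hinge axis, midway along it, 98 mm above the bench, 80 mm behind the unit's origin; the axis runs along the unit's y
- lid_handle (a point): middle of the grip part of the lid's handle, a flat grey tongue 22 mm wide (along the hinge axis), 12 mm thick, sticking 47 mm out of the middle of the lid's front; this point is 30 mm out from the lid's front, 17 mm from the tongue's end, 165 mm ahead of the hinge axis and, when shut, 16 mm above it (114 mm above the bench). Turns with the lid. The panel below is about 50 mm lower
- vial: the vial to be put away: glass with aluminium crimp cap, 26 mm in diameter, 58 mm high, straight-sided over the lower 45 mm, cap (top 9 mm) 21 mm in diameter, 35 g. Origin: centre of its underside, z up. It stands on the bench beside the unit, with a smaller vial and a larger bottle of the same make; which stands where varies
- vial_block_hole0 (a point): centre of the mouth of the empty large well, at the front of the aluminium block with two large wells (which sits on the left or right in the chamber). Mouth 85 mm above the bench, 10 mm below the chamber's rim; well 29 mm in diameter, 25 mm deep, flat bottom, z up. The stored vial stands in the like well 40 mm behind it and sticks out 33 mm
- stored_vial: a vial like the one to be put away, standing in the rear large well; origin at the centre of its underside. Leave it
- vial_block: the aluminium block with the two large wells, 80 mm (x) by 85 mm (y) by 45 mm high, in the chamber; origin under its centre, axes as the unit's
- tube_a: capped tube, 13 mm in diameter, 43 mm high, in the other block; origin at the centre of its underside. Leave it
- tube_b: capped tube like tube_a. Leave it
- small_vial: the smaller vial, 16 mm in diameter, 35 mm high; origin at the centre of its underside. Leave it
- bottle: the larger glass bottle, 38 mm in diameter, 74 mm high; origin at the centre of its underside. Leave it
- carton: paper carton, 55 by 125 by 60 mm high, left of the unit; origin at the centre of its underside. Leave it
- logger: white temperature logger, 85 by 55 by 22 mm high; origin at the centre of its underside. Leave it

How it is judged:
By the outcome, as a careful person would: the job done as asked, in the order asked, and still so for the second after the job is handed in, with the robot touching nothing.
It also fails if it takes over 69 s, if anything falls off the work surface, if the arm or the gripper's body presses on something with over 40 N, if the wrist force passes 120 N, or if a joint passes its speed limit or range.

### The arm

A 7-joint arm with a two-finger parallel gripper is mounted at the origin on the work surface. World frame = base frame: x ahead of the robot, y to its left, z up, the work surface at z = 0. Lengths are in m, angles in degrees, forces in N, time in s.
With the tool pointing down it reaches from about 0.425 to 0.875 m from the base axis. Payload 4.7 kg.
Tool frame: the origin (TCP) lies at the very end of the fingers, on their centre line; the grasp point (between the pads) lies 19 mm behind it; z points along the fingers, y is the line along which they close (so a half turn about z gives the same grasp; the last joint's range is limited). The gripper opens to 87 mm and grips with 3 to 60 N. Pads are 19 mm wide; open, the fingers measure 117 mm over their backs; the gripper's body (75 mm by 190 mm) begins 51 mm behind the grasp point.
Start: joints at [76.61, 18.392, -4.016, 83.108, 1.295, 78.541, -3.26], TCP at [0.159, -0.63, 0.223] pointing down, gripper open.
Joint ranges: [-163.93, 163.93], [-17.29, 119.83], [-79.2, 71.16], [3.27, 140.29], [-89.18, 269.18], [5.43, 117.66], [-154.24, 154.24]. Speed limits (degrees/s): [147.25, 147.25, 180, 180, 180, 180, 180].

### API

Orientations are given as [roll, pitch, yaw] about the fixed x, y, z axes, in that order (R = Rz(yaw) Ry(pitch) Rx(roll)).
In Python, from cell import get_obs, eyes, env gives the robot as it stands.
- The arm moves only by the tool servo_tool, never from a script. Its argument "series" is a list that holds one entry, the list of rows, each a list of 7 numbers: the shift along the tool's x, y, z in units of 300 mm (1.0 is 300 mm), then the turn, a rotation vector about the tool's x, y, z in units of pi rad (1.0 is pi rad), then the opening, from 0 (shut) to 1 (fully open). In form: [[[tx, ty, tz, wx, wy, wz, gripper], ...]]. A call has 1 to 12 rows; each row is the pose to reach, as a shift and turn from the pose commanded when the call began, along the tool's axes at that moment, turning the shorter way round; what a row does not reach only later rows make up. A row lasts 1/12 s, in which the tool goes at most 41.7 mm and 7.16 degrees, less where a joint would pass 70% of its speed; a pose out of reach is approached as far as the arm can. A call with a number of a shift or a turn outside -1 to 1 is refused whole. A call with a gripper value outside its range is refused whole. The fingers move at their own pace and stop on an object; "grip_force" is the grip in N (left out, the last holds). Time passes only in rows, so rows that repeat a pose let the fingers close. It gives the time, the measured TCP pose, the force, the opening and the grip force at its end, in the units of the state.
- get_obs(): the state, without advancing time (a new reading comes with each control period).
- eyes.read_camera(name): name is "side" or "top" or "wrist"; returns a dict with "frame" (480x640x3 uint8, red, green, blue), "depth" (480x640 float32, m along the optical axis (not along the pixel's ray), 0 where there is no reading), "fx", "fy", "cx", "cy" (pixels), "origin" and "rotation" of the camera in the world; the wrist camera has in their place "mount" (4x4, takes a point from camera to tool coordinates, whose origin is the TCP and whose axes are the flange's). Camera axes: x right, y down, z forward; pixel columns grow to the right and rows downward; lengths in m; the calibration is good to about 2 mm. A picture is of the moment at which its call begins: read the wrist's pose just before it.
- env.sign_off(): hands the job in; it is judged then, once.
The state is a dict: "time_s": time; "qpos": joint angles; "joint_velocities": joint speeds; "effort": joint torques, N m; "tool_pos": TCP position; "tool_rot": TCP orientation; "force": force on the tool from outside, world axes, zero at the start; "wrist_torque": the same for the moment, N m; "grip_width": finger opening in m; "grasp_force": force on a finger pad.
Only numpy, scipy, OpenCV 4.12 (cv2) and the standard library are available. Lean on these libraries where they do the work, as an engineer would, in place of code of your own. Each camera call takes 0.05 s, during which the arm holds its last target. There are 200 camera calls.

## Working session

There is one attempt and no reset: what is moved stays moved. The work goes in short steps, Python scripts to look and compute and a tool call to move; the robot and the scene stay as the last step left them, time stands still between calls to the robot, and variables do not carry over. Pictures are saved under pics/ and viewed, at most 10 in all, crops included, and the job is handed in when it is done.

Besides the shell and the picture viewer there is one more tool, called in YAML: its name, and indented under it one key for each argument. servo_tool: Moves the arm, as the interface text tells. Shifts and turns lie within -1 to 1; 1 stands for 300 mm of shift or pi rad of turn. Its arguments: {"type":"object","properties":{"series":{"type":"array"},"grip_force":{"type":"number"}},"required":["series"]}

```bash
ls; mkdir -p pics
cat > h.py <<'E'
import numpy as np, cv2
from scipy.spatial.transform import Rotation as R
from cell import get_obs, eyes, env
def pose():
    o=get_obs(); return np.array(o['tool_pos']),R.from_euler('xyz',o['tool_rot'],degrees=True).as_matrix(),o
def cam(n):
    p,r,o=pose(); c=eyes.read_camera(n)
    if n=='wrist':
        M=np.array(c['mount']); c['origin']=p+r@M[:3,3]; c['rotation']=r@M[:3,:3]
    c['origin']=np.array(c['origin']); c['rotation']=np.array(c['rotation']).reshape(3,3)
    return c
def ray(c,u,v):
    return c['rotation']@np.array([(u-c['cx'])/c['fx'],(v-c['cy'])/c['fy'],1.])
def onz(c,u,v,z):
    d=ray(c,u,v); return c['origin']+d*(z-c['origin'][2])/d[2]
def cloud(c):
    v,u=np.mgrid[:480,:640]; d=c['depth']
    P=np.stack([(u-c['cx'])/c['fx']*d,(v-c['cy'])/c['fy']*d,d],-1)
    return P@c['rotation'].T+c['origin']
def save(c,n): cv2.imwrite('pics/'+n,cv2.cvtColor(c['frame'],cv2.COLOR_RGB2BGR))
E
python3 - <<'E'
from h import *
for n in ('top','side'):
    c=cam(n); save(c,n+'1.png'); print(n,c['origin'],c['rotation'].round(3).tolist(),c['fx'],c['cx'],c['cy'])
    np.savez(n+'1.npz',**c)
print(get_obs())
E
```

```text
picsTraceback (most recent call last):
  File "<stdin>", line 3, in <module>
  File "h.py", line 10, in cam
    c['origin']=np.array(c['origin']); c['rotation']=np.array(c['rotation']).reshape(3,3)
                                                     ~~~~~~~~~~~~~~~~~~~~~~~~~~~~~~~^^^^^
ValueError: cannot reshape array of size 3 into shape (3,3)
```

Rotation is presumably rpy in degrees, as in the interface.

```bash
python3 - <<'E'
s=open('h.py').read()
s=s.replace("c['rotation']=np.array(c['rotation']).reshape(3,3)","r=np.array(c['rotation']); c['rotation']=r if r.size==9 else R.from_euler('xyz',r,degrees=True).as_matrix()")
open('h.py','w').write(s)
E
python3 - <<'E'
from h import *
for n in ('top','side'):
    print(eyes.read_camera(n)['rotation'])
    c=cam(n); save(c,n+'1.png'); print(n,c['origin'],c['rotation'].round(3).tolist(),c['fx'],c['cx'],c['cy'])
    np.savez(n+'1.npz',**c)
    P=cloud(c); print(P[::96,::128].round(3).reshape(-1,3).tolist())
print(get_obs())
E
```

```text
[-1.66957632e+02 -1.22334024e-01 -8.91545997e+01]
top [0.26298146 0.04857352 1.48732848] [[0.015, -0.974, 0.226], [-1.0, -0.015, 0.001], [0.002, -0.226, -0.974]] 523.4992219924598 330.7842938381123 240.19477667851325
[[1.55, 1.29, -0.205], [1.549, 0.811, -0.193], [1.551, 0.339, -0.186], [1.547, -0.13, -0.17], [1.548, -0.592, -0.162], [1.454, 1.614, -0.757], [1.462, 1.013, -0.755], [1.474, 0.413, -0.759], [1.486, -0.189, -0.763], [1.486, -0.786, -0.745], [0.929, 1.43, -0.591], [0.704, 0.604, 0.129], [0.75, 0.275, 0.005], [0.757, -0.106, 0.002], [0.763, -0.488, -0.001], [0.528, 1.363, -0.586], [0.447, 0.591, 0.091], [0.463, 0.261, 0.006], [0.47, -0.104, -0.002], [0.475, -0.469, 0.002], [0.153, 1.402, -0.746], [0.206, 0.508, 0.248], [0.2, 0.25, -0.003], [0.205, -0.101, 0.001], [0.21, -0.452, 0.001]]
[-142.99123216   -0.61269696  -36.86407969]
side [ 0.17078861 -0.54229709  1.01274354] [[0.8, -0.474, 0.368], [-0.6, -0.643, 0.476], [0.011, -0.602, -0.798]] 538.1565739210491 307.2155030530173 236.58980084746216
[[0.406, 1.626, -0.05], [0.804, 1.416, -0.085], [1.564, 1.73, -0.477], [1.557, 
[... 517 characters left out ...]
0.25, 'qpos': array([76.60983659, 18.41457893, -4.01607418, 83.1373733 ,  1.29612884,
       78.54215163, -3.26133452]), 'joint_velocities': array([ 0.0404272 , -0.08389679,  0.02185798, -0.20957867,  0.04311478,
        0.01452409, -0.00309664]), 'effort': array([ 2.96332964e-04, -4.90748620e+01, -4.02741730e-01, -3.12287414e+01,
       -6.37649093e-02,  3.97304376e-02,  1.29602340e-04]), 'tool_pos': array([ 0.1593259 , -0.62992053,  0.22206801]), 'tool_rot': array([-1.79951144e+02,  5.15652792e-03,  1.41984881e+01]), 'force': array([ 0.4824293 , -0.12077975,  0.37236196]), 'wrist_torque': array([ 0.00452331,  0.01460993, -0.00315594]), 'grasp_force': 0.0, 'grip_width': 0.08713823212162042}
```

View pics/top1.png

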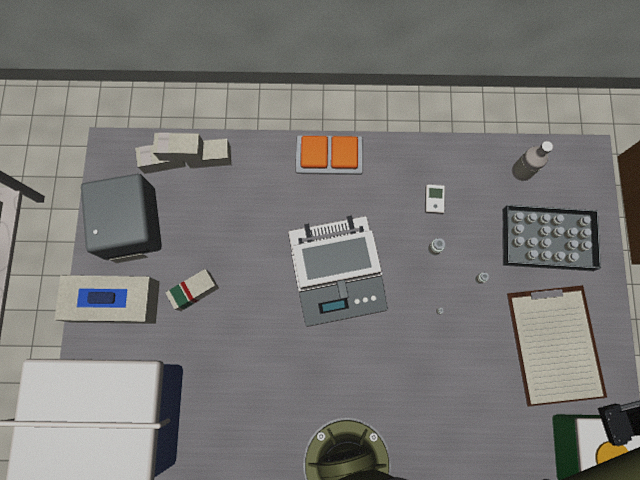

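View pics/side1.png

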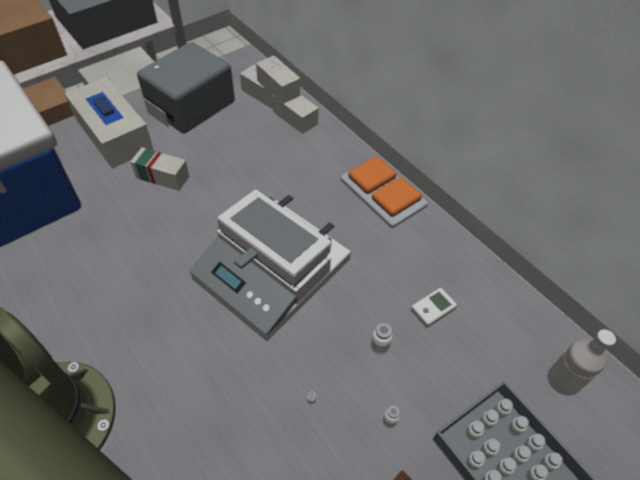

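The top view shows the unit around (337,270) and, to its right, the bottle (437,245), the middle vial (482,278) and the small vial (440,311). In the side view those three are at (382,336), (391,415) and (311,397), and the lid's handle is near (247,258). Next I'll measure these positions.

Run:
```python
from h import *
T=dict(np.load('top1.npz')); S=dict(np.load('side1.npz'))
def tri(a,b):
    d1=ray(T,*a);d2=ray(S,*b);A=np.stack([d1,-d2],1);s=np.linalg.lstsq(A,S['origin']-T['origin'],rcond=None)[0]
    p=T['origin']+d1*s[0];q=S['origin']+d2*s[1];return ((p+q)/2).round(4),np.linalg.norm(p-q).round(4)
P=cloud(T);Q=cloud(S)
def inb(P,x0,x1,y0,y1,z0,z1): return (P[...,0]>x0)&(P[...,0]<x1)&(P[...,1]>y0)&(P[...,1]<y1)&(P[...,2]>z0)&(P[...,2]<z1)
# unit outline
for n,C in(('T',P),('S',Q)):
    m=inb(C,.2,.75,-.15,.25,.02,.25); pts=C[m][:,:2].astype(np.float32)
    print(n,cv2.minAreaRect(pts),pts.min(0),pts.max(0))
    # vials: blobs
    m=inb(C,.2,.7,-.45,-.15,.008,.12).astype(np.uint8)
    k,l,st,ce=cv2.connectedComponentsWithStats(m)
    for i in range(1,k):
        if st[i,4]>8:
            q=C[l==i];print(st[i],ce[i].round(1),q.mean(0).round(4),'ztop',np.percentile(q[:,2],95).round(3))
# lid panel: dark grey top insert
for n,C,c in(('T',P,T),('S',Q,S)):
    hsv=cv2.cvtColor(c['frame'],cv2.COLOR_RGB2HSV)
    m=inb(C,.3,.65,-.12,.2,.1,.25)
    q=C[m];print('lid',len(q),q.mean(0),q.min(0),q.max(0))
    ct=q.mean(0);w=np.linalg.svd(q-ct)[2] if len(q)<20000 else None
    print(w[2])
for n in('top','side'):
    im=cv2.imread(f'pics/{n}1.png'); r=im[190:340,270:400] if n=='top' else im[170:345,180:360]
    a=cv2.resize(r,(400,int(400*r.shape[0]/r.shape[1])),interpolation=cv2.INTER_CUBIC);cv2.imwrite(f'c{n}.png',a)
a,b=cv2.imread('ctop.png'),cv2.imread('cside.png');h=max(a.shape[0],b.shape[0])
o=np.zeros((h,800,3),np.uint8);o[:a.shape[0],:400]=a;o[:b.shape[0],400:]=b;cv2.imwrite('pics/crop1.png',o)
```

```text
T ((0.5148587226867676, 0.033410266041755676), (0.27669331431388855, 0.23035238683223724), 12.123899459838867) [ 0.356948   -0.10449227] [0.67053866 0.17314978]
[425 209  19   5  68] [434.3 211. ] [ 0.6949 -0.2501  0.0197] ztop 0.027
[503 228   7  38 150] [505.5 249.1] [ 0.5823 -0.4477  0.0297] ztop 0.047
[428 239  17  16 205] [436.1 246.4] [ 0.5807 -0.2444  0.0577] ztop 0.076
[475 273  14  11 111] [481.4 277.8] [ 0.4962 -0.3707  0.0438] ztop 0.061
[436 308   7   7  36] [439.3 310.7] [ 0.4047 -0.2536  0.0289] ztop 0.039
S ((0.5168084502220154, 0.031199686229228973), (0.27798131108283997, 0.23147445917129517), 11.934185028076172) [ 0.35942277 -0.10871781] [0.6723793  0.17116597]
[411 304  20  23 149] [420.6 315.9] [ 0.6955 -0.2552  0.0179] ztop 0.025
[371 323  22  31 504] [381.7 337.8] [ 0.5807 -0.2554  0.0544] ztop 0.076
[307 391   9  13  90] [311.4 397. ] [ 0.4056 -0.2598  0.027 ] ztop 0.037
[383 406  17  22 277] [391.3 416.2] [ 0.4957 -0.379   0.044 ] ztop 0.06
[433 418  22  21  38] [441.6 428.8] [ 0.5547 -0.4487  0.0389] ztop 0.047
lid 4111 [0.52462817 0.03645594 0.13855583] [ 0.42241545 -0.07973839  0.10003781] [0.64955481 0.15258364 0.15398389]
[0.09967454 0.02318171 0.99475002]
lid 5973 [0.52030771 0.0215244  0.13835662] [ 0.4237445  -0.08382485  0.10001832] [0.64967807 0.15279832 0.15126365]
[ 0.00940607 -0.02253143  0.99970189]
```

View pics/crop1.png

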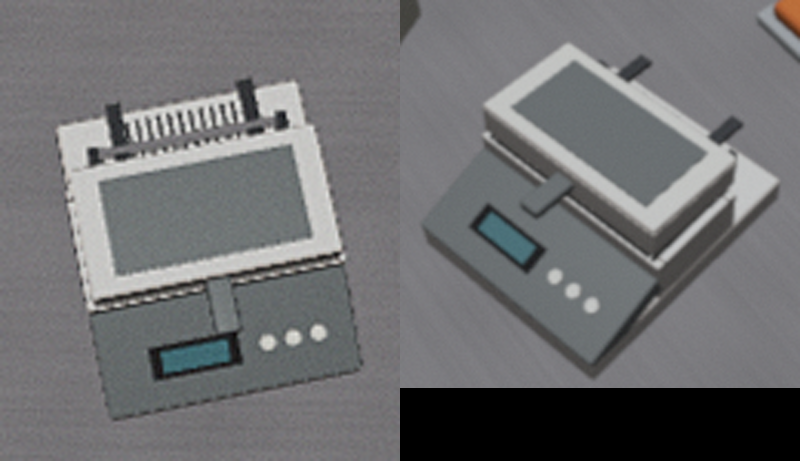

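The crops show the tongue from its base to its tip: top view about (341,282) to (344,298), side view about (253,251) to (238,264). The lid is nearly shut, and the hinge bar is behind it.

```bash
cat >> h.py <<'E'
def tri2(T,S,a,b):
    d1=ray(T,*a);d2=ray(S,*b);A=np.stack([d1,-d2],1);s=np.linalg.lstsq(A,S['origin']-T['origin'],rcond=None)[0]
    p=T['origin']+d1*s[0];q=S['origin']+d2*s[1];return ((p+q)/2).round(4),np.linalg.norm(p-q).round(4)
E
python3 - <<'E'
from h import *
T=dict(np.load('top1.npz')); S=dict(np.load('side1.npz'))
f=lambda a:(270+a[0]/400*130,190+a[1]/400*130); g=lambda a:(180+(a[0]-400)/400*180,170+a[1]/400*180)
pairs={'tip':((228,332),(530,208)),'base':((218,282),(563,180)),
'lidFL':((92,306),(485,105)),'lidFR':((343,258),(652,230)),'lidRL':((72,168),(570,43)),'lidRR':((314,126),(735,158)),
'panFL':((112,418),(424,226)),'panFR':((362,368),(594,364)),'rearR':((298,82),(778,185))}
r={}
for k,(a,b) in pairs.items():
    r[k],e=tri2(T,S,f(a),g(b)); print(k,r[k],e)
for a,b in(('lidFR','lidFL'),('lidRR','lidRL'),('panFR','panFL')):
    d=r[b]-r[a];print(np.degrees(np.arctan2(-d[0],d[1])),np.linalg.norm(d))
# inset of lid plane fit by depth
hsv=None
for c in (T,S):
    C=cloud(c); rr=cv2.minAreaRect(C[(C[...,2]>.02)&(C[...,2]<.25)&(C[...,0]>.3)&(C[...,0]<.75)&(C[...,1]>-.15)&(C[...,1]<.25)][:,:2].astype(np.float32))
    ct=np.array(rr[0]);y=np.radians(12);ex=np.array([np.cos(y),np.sin(y)]);ey=np.array([-ex[1],ex[0]])
    X=(C[...,:2]-ct)@ex;Y=(C[...,:2]-ct)@ey;Z=C[...,2]
    for x0 in np.arange(-.14,.14,.01):
        m=(abs(X-x0)<.005)&(abs(Y)<.006)&(Z>.01); m2=(abs(X-x0)<.005)&(abs(abs(Y)-.07)<.015)&(Z>.01)
        print(round(x0,3),np.median(Z[m]).round(3) if m.any() else None,np.median(Z[m2]).round(3) if m2.any() else None,end=' | ')
    print()
    # lid inset plane
    m=(abs(X-.005)<.03)&(abs(Y)<.07)&(Z>.11);A=np.c_[X[m],Y[m],np.ones(m.sum())];print('plane',np.linalg.lstsq(A,Z[m],rcond=None)[0])
E
```

```text
tip [0.4265 0.0129 0.1284] 0.0043
base [0.4684 0.0219 0.1268] 0.0026
lidFL [0.4477 0.1267 0.1439] 0.0103
lidFR [ 0.489  -0.0831  0.1529] 0.0082
lidRL [0.5624 0.1488 0.1373] 0.0003
lidRR [ 0.6028 -0.0591  0.1409] 0.0022
panFL [0.3591 0.1132 0.0373] 0.0042
panFR [ 0.4066 -0.1094  0.0429] 0.0049
rearR [ 0.6707 -0.0524  0.0343] 0.0001
11.136516446293545 0.21401572372141256
10.996901882580305 0.2118195694453182
12.045529379580273 0.22768041198135602
-0.14 0.038 0.04 | -0.13 0.046 0.046 | -0.12 0.048 0.05 | -0.11 0.054 0.054 | -0.1 0.059 0.059 | -0.09 0.123 0.061 | -0.08 0.13 0.064 | -0.07 0.13 0.068 | -0.06 0.129 0.072 | -0.05 0.129 0.093 | -0.04 0.144 0.145 | -0.03 0.145 0.145 | -0.02 0.144 0.145 | -0.01 0.145 0.144 | 0.0 0.144 0.144 | 0.01 0.143 0.143 | 0.02 0.141 0.142 | 0.03 0.141 0.143 | 0.04 0.14 0.141 | 0.05 0.141 0.14 | 0.06 0.137 0.138 | 0.07 0.139 0.136 | 0.08 0.101 0.103 | 0.09 0.1 0.102 | 0.1 0.037 0.1 | 0.11 0.042 0.044 | 0.12 0.041 0.043 | 0.13 0.039 0.042 | 0.14 0.037 0.035 | 
plane [-0.06598791 -0.0005609   0.14373042]
-0.14 0.03 0.029 | -0.13 0.045 0.045 | -0.12 0.048 0.049 | -0.11 0.055 0.053 | -0.1 0.058 0.059 | -0.09 0.124 0.061 | -0.08 0.098 0.064 | -0.07 0.071 0.069 | -0.06 0.075 0.072 | -0.05 0.096 0.093 | -0.04 0.144 0.142 | -0.03 0.146 0.145 | -0.02 0.146 0.146 | -0.01 0.145 0.145 | 0.0 0.144 0.144 | 0.01 0.144 0.144 | 0.02 0.143 0.143 | 0.03 0.142 0.142 | 0.04 0.142 0.142 | 0.05 0.141 0.14 | 0.06 0.14 0.139 | 0.07 0.138 0.138 | 0.08 None None | 0.09 0.097 0.103 | 0.1 None 0.1 | 0.11 None 0.099 | 0.12 None 0.097 | 0.13 0.04 0.041 | 0.14 0.039 0.038 | 
plane [-0.06712654 -0.00159814  0.14421573]
```

```bash
cat >> h.py <<'E'
def go(t,yaw=None,tilt=0.0):
    "row numbers to reach world point t, tool down with yaw, tilted by tilt deg about unit y"
    p,r,o=pose(); s=r.T@(np.array(t)-p)/.3
    if yaw is None: w=np.zeros(3)
    else:
        G=(R.from_euler('z',yaw,degrees=True)*R.from_euler('y',tilt,degrees=True)*R.from_euler('x',180,degrees=True)).as_matrix()
        w=R.from_matrix(r.T@G).as_rotvec()/np.pi
    print('t',o['time_s'],'shift',s.round(4),'turn',w.round(4),'rows',np.ceil(np.linalg.norm(s)*.3/.0417))
E
python3 -c "
from h import *
go((.44,-.30,.27),11.8)"
```

```text
t 0.25 shift [ 1.1767 -0.8368 -0.1592] turn [-0.0003  0.      0.0133] rows 11.0
```

servo_tool:
  series:
    - [[0.14,-0.09,-0.03,0,0,0.0133,0.6],[0.28,-0.19,-0.06,0,0,0.0133,0.6],[0.42,-0.28,-0.09,0,0,0.0133,0.6],[0.55,-0.38,-0.12,0,0,0.0133,0.6],[0.68,-0.47,-0.15,0,0,0.0133,0.6],[0.8,-0.56,-0.16,0,0,0.0133,0.6],[0.9,-0.64,-0.16,0,0,0.0133,0.6],[0.95,-0.72,-0.16,0,0,0.0133,0.6],[0.98,-0.8,-0.16,0,0,0.0133,0.6],[0.98,-0.8,-0.16,0,0,0.0133,0.6]]

```text
time_s: 1.08
tool_pos: [0.3894, -0.3182, 0.2712]
tool_rot: [-179.9, -0.1, 12.4]
force: [0.7, 0.2, 0.1]
grip_width: 0.0519
grasp_force: 0.0
```

Run:
```python
from h import *
p,r,o=pose();print(p,o['tool_rot'],o['force'])
c=cam('wrist');save(c,'w1.png');np.savez('w1.npz',**c)
print(c['origin'],c['rotation'].round(3).tolist())
go((.443,.016,.20),11.8)
```

```text
[ 0.38939588 -0.31815417  0.27120598] [-1.79918398e+02 -1.19341068e-01  1.23685692e+01] [0.68769646 0.15642159 0.08198882]
[ 0.46345818 -0.30241525  0.4328302 ] [[0.214, -0.939, -0.268], [-0.977, -0.206, -0.058], [-0.001, 0.274, -0.962]]
t 1.1333 shift [ 0.4143 -1.0509  0.2392] turn [-0.0002 -0.0005  0.0032] rows 9.0
```

View pics/w1.png

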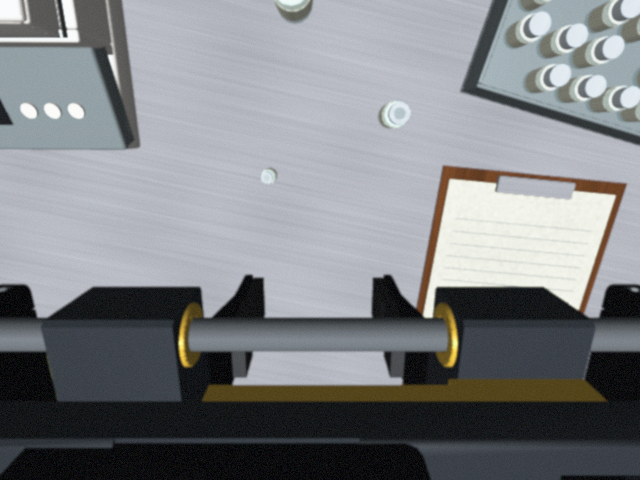

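The wrist view shows the middle vial with its cap centre at about (398,113), the small vial at (269,176) and the bottle at the top edge (293,2). I'll move above the handle and look again there.

servo_tool:
  series:
    - [[0.08,-0.13,0.0,0,0,0.003,0.5],[0.14,-0.26,0.0,0,0,0.003,0.5],[0.2,-0.39,0.0,0,0,0.003,0.5],[0.25,-0.52,0.0,0,0,0.003,0.5],[0.29,-0.65,0.0,0,0,0.003,0.5],[0.33,-0.78,0.03,0,0,0.003,0.5],[0.35,-0.88,0.06,0,0,0.003,0.5],[0.36,-0.96,0.1,0,0,0.003,0.5],[0.37,-1.0,0.13,0,0,0.003,0.5],[0.37,-1.0,0.15,0,0,0.003,0.5],[0.37,-1.0,0.15,0,0,0.003,0.5]]

```text
time_s: 2.05
tool_pos: [0.4321, -0.0098, 0.2245]
tool_rot: [180.0, 0.1, 11.3]
force: [-0.2, 0.4, -1.2]
grip_width: 0.0435
grasp_force: 0.0
```

Run:
```python
from h import *
p,r,o=pose();print(p,o['tool_rot'],o['force'])
c=cam('wrist');save(c,'w2.png');np.savez('w2.npz',**c)
# vial from w1 (cap ellipse) : cloud based + triangulation top/side/wrist
W=dict(np.load('w1.npz'));C=cloud(W)
m=((C[...,2]>.008)&(C[...,2]<.1)&(np.hypot(C[...,0]-.497,C[...,1]+.374)<.03)).astype(np.uint8)
k,l,st,ce=cv2.connectedComponentsWithStats(m);i=1+np.argmax(st[1:,4]);q=C[l==i]
top=q[q[:,2]>np.percentile(q[:,2],97)-.005];print('vial',st[i],q[:,2].max(),cv2.minEnclosingCircle(top[:,:2].astype(np.float32)))
print(cv2.minEnclosingCircle(q[:,:2].astype(np.float32)), onz(W,398,113,.058))
go((.443,.016,.20),11.8)
```

```text
[ 0.43209199 -0.00975516  0.22448938] [1.79980674e+02 1.11924032e-01 1.12931627e+01] [-0.1720449   0.44471525 -1.16311191]
vial [378 101  32  27 680] 0.059719909340377686 ((0.5002584457397461, -0.3754698634147644), 0.010619520209729671)
((0.5001513361930847, -0.3752945065498352), 0.013278194703161716) [ 0.49983276 -0.37457463  0.058     ]
t 2.1 shift [ 0.0515 -0.0803  0.0839] turn [ 0.0001  0.0003 -0.0034] rows 1.0
```

View pics/w2.png

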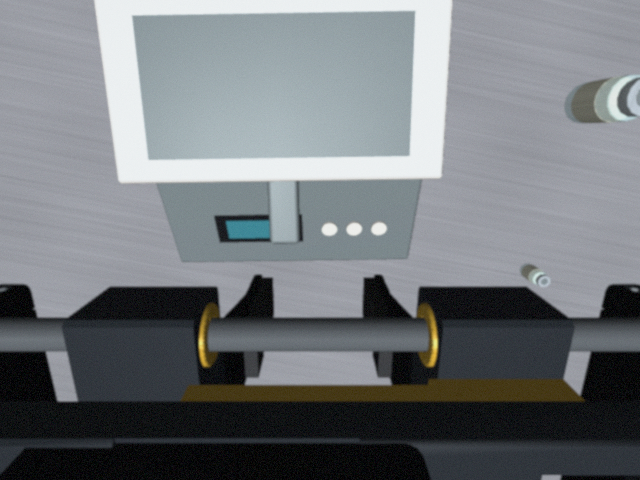

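The tongue runs from its base at about (283,181) to its tip edge at (271–299, 242). The lid's front edge runs from (120,182) to (441,177).

Run:
```python
from h import *
c=dict(np.load('w2.npz'));C=cloud(c);T=dict(np.load('top1.npz'))
print('tongue depth z',np.median(C[190:235,276:292,2]),np.median(C[195:205,276:292,2]),np.median(C[228:236,278:292,2]))
for n,a,z in(('tipL',(271,240),.131),('tipR',(299,240),.131),('base',(283,181),.129)): print(n,onz(c,*a,z))
print('tri tip',tri2(T,c,(344.1,297.9),(285,240)))
a,b=C[150:176,122:140].reshape(-1,3),C[150:174,425:438].reshape(-1,3)
# white lid mask from wrist: points of top plane
m=(C[...,2]>.125)&(C[...,2]<.17)&(C[...,0]>.455); q=C[m]
y=cv2.minAreaRect(q[:,:2].astype(np.float32));print(y)
A=np.c_[q[:,:2],np.ones(len(q))];s=np.linalg.lstsq(A,q[:,2],rcond=None)[0];print('plane',s,np.degrees(np.arctan2(s[1],s[0])),np.hypot(*s[:2]))
# tongue
m=(C[...,2]>.115)&(C[...,2]<.14)&(C[...,0]<.465);k,l,st,ce=cv2.connectedComponentsWithStats(m.astype(np.uint8))
i=1+np.argmax(st[1:,4]);q=C[l==i];print(st[i],cv2.minAreaRect(q[:,:2].astype(np.float32)),q.mean(0))
```

```text
tongue depth z 0.12945522721717156 0.1289015087771322 0.13038085622222262
tipL [0.4262991  0.02365268 0.131     ]
tipR [0.43030478 0.0035143  0.131     ]
base [0.47021684 0.02244831 0.129     ]
tri tip (array([0.4253, 0.0136, 0.1214]), np.float64(0.0006))
((0.515082061290741, 0.03319971263408661), (0.1270466297864914, 0.21698583662509918), 11.333662986755371)
plane [-0.04706165 -0.01089893  0.16715824] -166.96083309352971 0.04830719653726871
[ 267  185   33   59 1649] ((0.4459374248981476, 0.018286561593413353), (0.04321255907416344, 0.022192150354385376), 12.110434532165527) [0.44595002 0.01807384 0.12929148]
```

servo_tool:
  series:
    - [[0.03,-0.05,0.0,0,0,-0.002,0.5],[0.05,-0.08,0.04,0,0,-0.002,0.5],[0.05,-0.08,0.12,0,0,-0.002,0.5],[0.05,-0.08,0.21,0,0,-0.002,0.5],[0.05,-0.08,0.3,0,0,-0.002,0.5],[0.05,-0.08,0.37,0,0,-0.002,0.5],[0.05,-0.08,0.395,0,0,-0.002,0.5],[0.05,-0.08,0.395,0,0,-0.002,0.5],[0.05,-0.08,0.395,0,0,-0.002,0.5]]
  grip_force: 12

```text
time_s: 2.85
tool_pos: [0.4437, 0.0165, 0.1078]
tool_rot: [-180.0, -0.0, 11.5]
force: [0.3, 0.7, -0.2]
grip_width: 0.0436
grasp_force: 0.0
```

servo_tool:
  series:
    - [[0,0,0,0,0,0,0.2],[0,0,0,0,0,0,0.1],[0,0,0,0,0,0,0.1],[0,0,0,0,0,0,0.1],[0,0,0,0,0,0,0.1],[0,0,0,0,0,0,0.1]]
  grip_force: 12

```text
time_s: 3.35
tool_pos: [0.4433, 0.0178, 0.1077]
tool_rot: [180.0, -0.1, 11.7]
force: [-0.2, 1.1, 4.8]
grip_width: 0.022
grasp_force: 12.0
```

```bash
cat >> h.py <<'E'
H=np.array([.603,.0495,.098]);YAW=11.7;EX=np.array([np.cos(np.radians(YAW)),np.sin(np.radians(YAW)),0])
def hp(t): return H+EX*(-.165*np.cos(t)+.016*np.sin(t))+np.array([0,0,.016*np.cos(t)+.165*np.sin(t)])
def arc(th):
    "rows along the arc of the handle from theta th[0], relative to the current pose"
    p,r,o=pose(); print('t',o['time_s'],'p',p.round(4),'F',o['force'].round(1),'w',round(o['grip_width'],4),'g',o['grasp_force'])
    for t in th[1:]: print(round(t,3),(r.T@(hp(t)-hp(th[0]))/.3).round(3).tolist())
E
python3 -c "
from h import *
print(hp(.065)); print('theta now',np.arctan2(*(lambda d:(d[2],-d[0]))((lambda q:np.array([(q-H)@EX,0,q[2]-H[2]]))(pose()[0]+[0,0,.019])))-np.arctan2(16,165))
arc([.065,.1,.15,.2,.25,.3,.35,.4,.45,.5,.55,.6,.65])"
```

```text
[0.44278711 0.01632151 0.12468366]
theta now 0.07785504028684617
t 3.35 p [0.4433 0.0178 0.1077] F [-0.2  1.1  4.8] w 0.022 g 11.986877750605345
0.1 [0.003, 0.0, -0.019]
0.15 [0.01, 0.0, -0.046]
0.2 [0.017, 0.0, -0.073]
0.25 [0.026, 0.0, -0.099]
0.3 [0.036, -0.0, -0.125]
0.35 [0.047, -0.0, -0.15]
0.4 [0.06, -0.0, -0.174]
0.45 [0.074, -0.0, -0.198]
0.5 [0.088, -0.0, -0.221]
0.55 [0.105, -0.0, -0.244]
0.6 [0.122, -0.0, -0.266]
0.65 [0.14, -0.0, -0.286]
```

servo_tool:
  series:
    - [[0.003,0,-0.019,0,0,0,0.1],[0.007,0,-0.033,0,0,0,0.1],[0.01,0,-0.046,0,0,0,0.1],[0.014,0,-0.06,0,0,0,0.1],[0.017,0,-0.073,0,0,0,0.1],[0.022,0,-0.086,0,0,0,0.1],[0.026,0,-0.099,0,0,0,0.1]]
  grip_force: 12

```text
time_s: 3.93
tool_pos: [0.4498, 0.0193, 0.1367]
tool_rot: [-180.0, 0.1, 11.6]
force: [0.7, 2.9, -8.0]
grip_width: 0.0219
grasp_force: 12.0
```

Run:
```python
from h import *
print(pose()[2]['tool_rot'])
arc([.25]+list(np.arange(.285,.68,.035)))
```

```text
[-1.79965371e+02  9.65379694e-02  1.16338737e+01]
t 3.9333 p [0.4498 0.0193 0.1367] F [ 0.7  2.9 -8. ] w 0.0219 g 11.999016419285908
0.285 [0.007, -0.0, -0.018]
0.32 [0.014, -0.0, -0.036]
0.355 [0.022, -0.0, -0.053]
0.39 [0.031, -0.0, -0.071]
0.425 [0.04, -0.0, -0.088]
0.46 [0.05, -0.0, -0.104]
0.495 [0.061, -0.0, -0.121]
0.53 [0.072, -0.0, -0.136]
0.565 [0.083, -0.0, -0.152]
0.6 [0.096, -0.0, -0.167]
0.635 [0.108, -0.0, -0.182]
0.67 [0.121, -0.0, -0.196]
```

servo_tool:
  series:
    - [[0.007,0,-0.018,0,0,0,0.1],[0.014,0,-0.036,0,0,0,0.1],[0.022,0,-0.053,0,0,0,0.1],[0.031,0,-0.071,0,0,0,0.1],[0.04,0,-0.088,0,0,0,0.1],[0.05,0,-0.104,0,0,0,0.1],[0.061,0,-0.121,0,0,0,0.1],[0.072,0,-0.136,0,0,0,0.1],[0.083,0,-0.152,0,0,0,0.1],[0.096,0,-0.167,0,0,0,0.1],[0.108,0,-0.182,0,0,0,0.1],[0.121,0,-0.196,0,0,0,0.1]]

```text
time_s: 4.93
tool_pos: [0.4848, 0.0268, 0.1956]
tool_rot: [-179.9, 0.2, 11.6]
force: [-5.4, 3.1, -6.6]
grip_width: 0.0218
grasp_force: 12.0
```

Run:
```python
from h import *
print(pose()[2]['tool_rot'],pose()[0]+[0,0,.019],hp(.67))
arc([.67]+list(np.arange(.705,1.1,.035)))
arc([1.09]+list(np.arange(1.125,1.52,.035)))
```

```text
[-179.94097192    0.21220477   11.64069736] [0.48476733 0.02677903 0.21457612] [0.48608589 0.02528825 0.21300383]
t 4.9333 p [0.4848 0.0268 0.1956] F [-5.4  3.1 -6.6] w 0.0218 g 12.006665843218798
0.705 [0.014, -0.0, -0.014]
0.74 [0.028, -0.0, -0.027]
0.775 [0.042, -0.0, -0.04]
0.81 [0.057, -0.0, -0.052]
0.845 [0.073, -0.0, -0.064]
0.88 [0.088, -0.0, -0.075]
0.915 [0.105, -0.0, -0.085]
0.95 [0.121, -0.0, -0.096]
0.985 [0.138, -0.0, -0.105]
1.02 [0.155, -0.0, -0.114]
1.055 [0.173, -0.0, -0.122]
1.09 [0.19, -0.0, -0.13]
t 4.9333 p [0.4848 0.0268 0.1956] F [-5.4  3.1 -6.6] w 0.0218 g 12.006665843218798
1.125 [0.018, -0.0, -0.007]
1.16 [0.036, -0.0, -0.013]
1.195 [0.055, -0.0, -0.019]
1.23 [0.073, -0.0, -0.024]
1.265 [0.092, -0.0, -0.029]
1.3 [0.111, -0.0, -0.032]
1.335 [0.13, -0.0, -0.035]
1.37 [0.15, -0.0, -0.038]
1.405 [0.169, -0.0, -0.04]
1.44 [0.188, -0.0, -0.041]
1.475 [0.207, -0.0, -0.041]
1.51 [0.227, -0.0, -0.041]
```

servo_tool:
  series:
    - [[0.014,0,-0.014,0,0,0,0.1],[0.028,0,-0.027,0,0,0,0.1],[0.042,0,-0.04,0,0,0,0.1],[0.057,0,-0.052,0,0,0,0.1],[0.073,0,-0.064,0,0,0,0.1],[0.088,0,-0.075,0,0,0,0.1],[0.105,0,-0.085,0,0,0,0.1],[0.121,0,-0.096,0,0,0,0.1],[0.138,0,-0.105,0,0,0,0.1],[0.155,0,-0.114,0,0,0,0.1],[0.173,0,-0.122,0,0,0,0.1],[0.19,0,-0.13,0,0,0,0.1]]

```text
time_s: 5.93
tool_pos: [0.5401, 0.0386, 0.2348]
tool_rot: [-179.9, 0.3, 11.6]
force: [-7.6, 3.1, -5.2]
grip_width: 0.0221
grasp_force: 12.0
```

servo_tool:
  series:
    - [[0.018,0,-0.007,0,0,0,0.1],[0.036,0,-0.013,0,0,0,0.1],[0.055,0,-0.019,0,0,0,0.1],[0.073,0,-0.024,0,0,0,0.1],[0.092,0,-0.029,0,0,0,0.1],[0.111,0,-0.032,0,0,0,0.1],[0.13,0,-0.035,0,0,0,0.1],[0.15,0,-0.038,0,0,0,0.1],[0.169,0,-0.04,0,0,0,0.1],[0.188,0,-0.041,0,0,0,0.1],[0.207,0,-0.041,0,0,0,0.1],[0.227,0,-0.041,0,0,0,0.1]]

```text
time_s: 6.93
tool_pos: [0.6075, 0.0531, 0.2485]
tool_rot: [-179.9, 0.1, 11.6]
force: [-8.4, 4.1, 1.9]
grip_width: 0.0217
grasp_force: 12.0
```

```bash
cat >> h.py <<'E'
def st():
    p,r,o=pose();q=p+r@np.array([0,0,-.019]);d=q-H;x=d@EX;th=np.arctan2(d[2],-x)-np.arctan2(16,165)
    tg=EX*np.sin(th+.0967)+np.array([0,0,np.cos(th+.0967)]); rd=-EX*np.cos(th+.0967)+np.array([0,0,np.sin(th+.0967)])
    print('t',round(o['time_s'],2),'theta',th.round(4),'rad',np.hypot(x,d[2]).round(4),'Ftan',(o['force']@tg).round(2),'Frad',(o['force']@rd).round(2),'F',o['force'].round(1),'rot',o['tool_rot'].round(2),'w',round(o['grip_width'],4))
E
python3 - <<'E'
from h import *
st()
arc([1.51]+list(np.arange(1.53,1.66,.02)))
E
```

```text
t 6.93 theta 1.5049 rad 0.1695 Ftan -7.5 Frad 1.67 F [-8.4  4.1  1.9] rot [-1.7989e+02  1.4000e-01  1.1650e+01] w 0.0217
t 6.9333 p [0.6075 0.0531 0.2485] F [-8.4  4.1  1.9] w 0.0217 g 12.00114775041584
1.53 [0.011, -0.0, 0.0]
1.55 [0.022, -0.0, 0.001]
1.57 [0.033, -0.0, 0.002]
1.59 [0.044, -0.0, 0.003]
1.61 [0.055, -0.0, 0.005]
1.63 [0.066, -0.0, 0.006]
1.65 [0.077, -0.0, 0.008]
```

servo_tool:
  series:
    - [[0.011,0,0.0,0,0,0,0.1],[0.022,0,0.001,0,0,0,0.1],[0.033,0,0.002,0,0,0,0.1],[0.044,0,0.003,0,0,0,0.1],[0.055,0,0.005,0,0,0,0.1],[0.06,0,0.0055,0,0,0,0.1]]
  grip_force: 10

```text
time_s: 7.43
tool_pos: [0.6261, 0.057, 0.2472]
tool_rot: [-179.9, -0.0, 11.7]
force: [-6.4, 4.3, 1.9]
grip_width: 0.0214
grasp_force: 10.0
```

Run:
```python
from h import *
st()
for t in np.arange(1.62,2.12,.03):
    r=pose()[1]; print(round(t,3),[(r.T@(hp(t+d)-hp(t))/.3).round(4)[[0,2]].tolist() for d in(.01,.02,.03)])
```

```text
t 7.43 theta 1.6167 rad 0.1699 Ftan -5.6 Frad 1.11 F [-6.4  4.3  1.9] rot [-179.87   -0.     11.65] w 0.0214
1.62 [[0.0055, 0.0008], [0.0109, 0.0017], [0.0164, 0.0027]]
1.65 [[0.0054, 0.001], [0.0109, 0.002], [0.0163, 0.0031]]
1.68 [[0.0054, 0.0012], [0.0108, 0.0024], [0.0162, 0.0036]]
1.71 [[0.0054, 0.0013], [0.0107, 0.0027], [0.0161, 0.0041]]
1.74 [[0.0053, 0.0015], [0.0106, 0.003], [0.0159, 0.0046]]
1.77 [[0.0053, 0.0016], [0.0105, 0.0033], [0.0158, 0.0051]]
1.8 [[0.0052, 0.0018], [0.0104, 0.0036], [0.0156, 0.0055]]
1.83 [[0.0052, 0.002], [0.0103, 0.004], [0.0154, 0.006]]
1.86 [[0.0051, 0.0021], [0.0102, 0.0043], [0.0153, 0.0065]]
1.89 [[0.005, 0.0023], [0.0101, 0.0046], [0.0151, 0.0069]]
1.92 [[0.005, 0.0024], [0.0099, 0.0049], [0.0148, 0.0074]]
1.95 [[0.0049, 0.0026], [0.0098, 0.0052], [0.0146, 0.0078]]
1.98 [[0.0048, 0.0027], [0.0096, 0.0055], [0.0144, 0.0082]]
2.01 [[0.0047, 0.0028], [0.0094, 0.0057], [0.0141, 0.0087]]
2.04 [[0.0046, 0.003], [0.0093, 0.006], [0.0139, 0.0091]]
2.07 [[0.0046, 0.0031], [0.0091, 0.0063], [0.0136, 0.0095]]
2.1 [[0.0045, 0.0033], [0.0089, 0.0066], [0.0133, 0.0099]]
```

servo_tool:
  series:
    - [[0.0055,0,0.0008,0,0,0,0.1],[0.011,0,0.0017,0,0,0,0.1],[0.0164,0,0.0027,0,0,0,0.1]]

```text
time_s: 7.68
tool_pos: [0.6308, 0.058, 0.2465]
tool_rot: [-179.9, -0.0, 11.7]
force: [-6.0, 4.6, 1.2]
grip_width: 0.0218
grasp_force: 10.0
```

```bash
python3 -c "from h import *
st()"
```

```text
t 7.68 theta 1.6452 rad 0.17 Ftan -5.1 Frad 0.38 F [-6.   4.6  1.2] rot [-1.7987e+02 -1.0000e-02  1.1650e+01] w 0.0218
```

servo_tool:
  series:
    - [[0.0054,0,0.001,0,0,0,0.1],[0.0109,0,0.002,0,0,0,0.1],[0.0163,0,0.0031,0,0,0,0.1]]

```text
time_s: 7.93
tool_pos: [0.6356, 0.0591, 0.2457]
tool_rot: [-179.9, -0.0, 11.7]
force: [-6.9, 4.5, 2.4]
grip_width: 0.022
grasp_force: 10.0
```

servo_tool:
  series:
    - [[0.0054,0,0.0012,0,0,0,0.1],[0.0108,0,0.0024,0,0,0,0.1],[0.0108,0,0.0024,0,0,0,0.1]]

```text
time_s: 8.18
tool_pos: [0.6392, 0.0599, 0.245]
tool_rot: [-179.9, -0.1, 11.7]
force: [-5.5, 5.0, 2.2]
grip_width: 0.0219
grasp_force: 10.0
```

servo_tool:
  series:
    - [[0.0054,0,0.0013,0,0,0,0.1],[0.0107,0,0.0027,0,0,0,0.1],[0.0161,0,0.0041,0,0,0,0.1]]

```text
time_s: 8.43
tool_pos: [0.6437, 0.0608, 0.244]
tool_rot: [-179.9, -0.1, 11.7]
force: [-6.6, 4.3, 2.8]
grip_width: 0.0219
grasp_force: 10.0
```

servo_tool:
  series:
    - [[0.0053,0,0.0015,0,0,0,0.1],[0.0106,0,0.003,0,0,0,0.1],[0.0159,0,0.0046,0,0,0,0.1]]

```text
time_s: 8.68
tool_pos: [0.6485, 0.0618, 0.2428]
tool_rot: [-179.9, -0.1, 11.7]
force: [-7.1, 4.9, 3.3]
grip_width: 0.0219
grasp_force: 10.0
```

servo_tool:
  series:
    - [[0.0053,0,0.0016,0,0,0,0.1],[0.0105,0,0.0033,0,0,0,0.1],[0.013,0,0.0042,0,0,0,0.1],[0.013,0,0.0042,0,0,0,0.1]]

```text
time_s: 9.02
tool_pos: [0.6527, 0.0628, 0.2416]
tool_rot: [-179.9, -0.1, 11.7]
force: [-4.9, 5.9, 2.3]
grip_width: 0.0216
grasp_force: 10.0
```

```bash
python3 -c "from h import *
st()"
```

```text
t 9.02 theta 1.78 rad 0.1705 Ftan -4.1 Frad 1.12 F [-4.9  5.9  2.3] rot [-1.7985e+02 -1.4000e-01  1.1660e+01] w 0.0216
```

servo_tool:
  series:
    - [[0.0052,-0.001,0.0018,0,0,0,0.1],[0.0104,-0.002,0.0036,0,0,0,0.1],[0.0156,-0.003,0.0055,0,0,0,0.1]]

```text
time_s: 9.27
tool_pos: [0.6572, 0.0637, 0.2401]
tool_rot: [-179.9, -0.1, 11.6]
force: [-4.4, 4.0, 3.4]
grip_width: 0.0216
grasp_force: 10.0
```

servo_tool:
  series:
    - [[0.0052,-0.001,0.002,0,0,0,0.1],[0.0103,-0.002,0.004,0,0,0,0.1],[0.0154,-0.003,0.006,0,0,0,0.1]]

```text
time_s: 9.52
tool_pos: [0.6619, 0.0648, 0.2384]
tool_rot: [-180.0, -0.2, 11.6]
force: [-4.4, 1.7, 4.0]
grip_width: 0.0221
grasp_force: 10.0
```

servo_tool:
  series:
    - [[0.0051,0,0.0021,0,0,0,0.1],[0.0102,0,0.0043,0,0,0,0.1],[0.0153,0,0.0065,0,0,0,0.1]]

```text
time_s: 9.77
tool_pos: [0.6665, 0.0658, 0.2366]
tool_rot: [-180.0, -0.2, 11.6]
force: [-5.9, 3.1, 5.4]
grip_width: 0.0215
grasp_force: 10.0
```

servo_tool:
  series:
    - [[0.005,0,0.0023,0,0,0,0.1],[0.005,0,0.0023,0,0,0,0.1],[0.005,0,0.0023,0,0,0,0.1]]

```text
time_s: 10.02
tool_pos: [0.6684, 0.0662, 0.2358]
tool_rot: [-180.0, -0.2, 11.6]
force: [-4.3, 2.8, 6.1]
grip_width: 0.022
grasp_force: 10.0
```

```bash
python3 -c "from h import *
st()"
```

```text
t 10.02 theta 1.8795 rad 0.1706 Ftan -5.77 Frad 4.13 F [-4.3  2.8  6.1] rot [-179.97   -0.24   11.58] w 0.022
```

servo_tool:
  series:
    - [[0.005,0,0.001,0,0,0,0.1],[0.01,0,0.003,0,0,0,0.1],[0.01,0,0.003,0,0,0,0.1],[0.01,0,0.003,0,0,0,0.1]]

```text
time_s: 10.35
tool_pos: [0.6712, 0.0667, 0.2346]
tool_rot: [-180.0, -0.2, 11.6]
force: [-2.5, 3.1, 5.1]
grip_width: 0.022
grasp_force: 10.0
```

```bash
python3 -c "from h import *
st()"
```

```text
t 10.35 theta 1.898 rad 0.1707 Ftan -3.79 Frad 3.92 F [-2.5  3.1  5.1] rot [-179.97   -0.24   11.59] w 0.022
```

servo_tool:
  series:
    - [[0.005,0,0.0018,0,0,0,0.1],[0.01,0,0.004,0,0,0,0.1],[0.015,0,0.0065,0,0,0,0.1]]

```text
time_s: 10.6
tool_pos: [0.6754, 0.0676, 0.2327]
tool_rot: [-180.0, -0.2, 11.6]
force: [-4.0, 4.3, 6.0]
grip_width: 0.0218
grasp_force: 10.0
```

```bash
python3 -c "from h import *
st()"
```

```text
t 10.6 theta 1.9255 rad 0.1708 Ftan -5.35 Frad 4.07 F [-4.   4.3  6. ] rot [-179.97   -0.21   11.59] w 0.0218
```

servo_tool:
  series:
    - [[0.005,-0.001,0.0018,0,0,0,0.1],[0.0099,-0.002,0.004,0,0,0,0.1],[0.0148,-0.003,0.0065,0,0,0,0.1]]

```text
time_s: 10.85
tool_pos: [0.6797, 0.0686, 0.2306]
tool_rot: [180.0, -0.2, 11.6]
force: [-3.6, 2.0, 5.3]
grip_width: 0.0217
grasp_force: 10.0
```

```bash
python3 -c "from h import *
st()"
```

```text
t 10.85 theta 1.9541 rad 0.1709 Ftan -5.17 Frad 3.23 F [-3.6  2.   5.3] rot [179.97  -0.2   11.56] w 0.0217
```

servo_tool:
  series:
    - [[0.0049,0,0.002,0,0,0,0.1],[0.0098,0,0.0045,0,0,0,0.1],[0.0146,0,0.0073,0,0,0,0.1]]

```text
time_s: 11.1
tool_pos: [0.6839, 0.0695, 0.2283]
tool_rot: [180.0, -0.2, 11.6]
force: [-2.8, 1.7, 5.5]
grip_width: 0.0219
grasp_force: 10.0
```

```bash
python3 -c "from h import *
st()"
```

```text
t 11.1 theta 1.9829 rad 0.1709 Ftan -4.75 Frad 3.61 F [-2.8  1.7  5.5] rot [179.98  -0.19  11.56] w 0.0219
```

servo_tool:
  series:
    - [[0.0048,0,0.0022,0,0,0,0.1],[0.0096,0,0.0048,0,0,0,0.1],[0.0144,0,0.0077,0,0,0,0.1]]

```text
time_s: 11.35
tool_pos: [0.6882, 0.0704, 0.2258]
tool_rot: [180.0, -0.2, 11.6]
force: [-2.8, 3.0, 5.8]
grip_width: 0.0219
grasp_force: 10.0
```

```bash
python3 -c "from h import *
st()"
```

```text
t 11.35 theta 2.0122 rad 0.171 Ftan -4.81 Frad 3.86 F [-2.8  3.   5.8] rot [179.98  -0.2   11.56] w 0.0219
```

servo_tool:
  series:
    - [[0.0047,0,0.0024,0,0,0,0.1],[0.0094,0,0.0051,0,0,0,0.1],[0.0141,0,0.0082,0,0,0,0.1]]

```text
time_s: 11.6
tool_pos: [0.6924, 0.0713, 0.2233]
tool_rot: [180.0, -0.2, 11.6]
force: [-3.7, 2.4, 4.7]
grip_width: 0.0215
grasp_force: 10.0
```

```bash
python3 -c "from h import *
st()"
```

```text
t 11.6 theta 2.0411 rad 0.1711 Ftan -5.17 Frad 2.26 F [-3.7  2.4  4.7] rot [179.99  -0.2   11.56] w 0.0215
```

servo_tool:
  series:
    - [[0.0046,0,0.0027,0,0,0,0.1],[0.0093,0,0.0056,0,0,0,0.1],[0.0116,0,0.0072,0,0,0,0.1]]

```text
time_s: 11.85
tool_pos: [0.6959, 0.0721, 0.221]
tool_rot: [180.0, -0.2, 11.6]
force: [-2.3, 3.3, 5.4]
grip_width: 0.0215
grasp_force: 10.0
```

```bash
python3 -c "from h import *
st()"
```

```text
t 11.85 theta 2.0659 rad 0.1711 Ftan -4.31 Frad 3.58 F [-2.3  3.3  5.4] rot [179.99  -0.2   11.57] w 0.0215
```

```bash
cat >> h.py <<'E'
def lidang(n='side'):
    c=cam(n);C=cloud(c);EY=np.array([-EX[1],EX[0],0]);D=C-H
    X=D@EX;Y=D@EY;Z=D[...,2]
    m=(abs(Y)>.03)&(abs(Y)<.1)&(Z>.03)&(Z<.13)&(X>-.06)&(X<.15)
    x,z=X[m],Z[m]
    for z0 in np.arange(.035,.13,.01):
        k=abs(z-z0)<.005
        if k.sum()>5: print(round(z0,3),k.sum(),np.percentile(x[k],[5,50,95]).round(4))
    np.savez('lid.npz',**c); save(c,'lid_%s.png'%n)
E
python3 -c "from h import *
lidang()
lidang('top')"
```

```text
0.035 240 [0.0453 0.0494 0.0526]
0.045 229 [0.0505 0.054  0.0582]
0.055 252 [0.0544 0.0588 0.0626]
0.065 260 [0.0603 0.064  0.0681]
0.075 238 [0.0648 0.0689 0.0727]
0.085 258 [0.0694 0.0734 0.0775]
0.095 22 [0.0733 0.075  0.0765]
0.105 139 [0.0824 0.0883 0.0928]
0.115 392 [0.0573 0.0688 0.081 ]
0.125 85 [0.0565 0.0592 0.0641]
0.035 71 [0.0424 0.0466 0.051 ]
0.045 72 [0.0481 0.0516 0.0554]
0.055 82 [0.0526 0.0571 0.0608]
0.065 77 [0.0579 0.0625 0.0664]
0.075 40 [0.0617 0.0654 0.0675]
0.105 85 [0.0745 0.084  0.0896]
0.115 189 [0.0559 0.0687 0.0801]
0.125 44 [0.0552 0.0576 0.0631]
```

servo_tool:
  series:
    - [[0.0046,0,0.0029,0,0,0,0.1],[0.0091,0,0.0058,0,0,0,0.1],[0.0091,0,0.0058,0,0,0,0.1]]

```text
time_s: 12.2
tool_pos: [0.6987, 0.0727, 0.2191]
tool_rot: [180.0, -0.2, 11.6]
force: [-1.2, 2.7, 6.2]
grip_width: 0.0214
grasp_force: 10.0
```

```bash
python3 -c "from h import *
st()"
```

```text
t 12.2 theta 2.0864 rad 0.1711 Ftan -4.11 Frad 4.68 F [-1.2  2.7  6.2] rot [179.99  -0.23  11.58] w 0.0214
```

servo_tool:
  series:
    - [[0.0045,0,0.0028,0,0,0,0.1],[0.0089,0,0.0058,0,0,0,0.1],[0.0111,0,0.0073,0,0,0,0.1],[0.0111,0,0.0073,0,0,0,0.1]]

```text
time_s: 12.53
tool_pos: [0.7011, 0.0732, 0.2174]
tool_rot: [180.0, -0.1, 11.6]
force: [-5.0, 1.9, 8.9]
grip_width: 0.0216
grasp_force: 10.0
```

```bash
python3 -c "from h import *
st()"
```

```text
t 12.53 theta 2.1036 rad 0.1712 Ftan -8.92 Frad 4.56 F [-5.   1.9  8.9] rot [ 1.7997e+02 -1.2000e-01  1.1580e+01] w 0.0216
```

The stop is felt: the static tangential force went from about 4.3 to 8.9 N, which is about 4.6 N onto the rubber. Now I release, retreat, and look into the chamber.

servo_tool:
  series:
    - [[0,0,0,0,0,0,0.3],[0,0,0,0,0,0,0.5],[0,0,0,0,0,0,0.6],[0,0,-0.03,0,0,0,0.6],[0,0,-0.12,0,0,0,0.6],[0,0,-0.22,0,0,0,0.6],[-0.04,0,-0.3,0,0,0,0.6],[-0.16,0,-0.3,0,0,0,0.6],[-0.29,0,-0.3,0,0,0,0.6],[-0.42,0,-0.3,0,0,0,0.6],[-0.55,0,-0.3,0,0,0,0.6],[-0.68,0,-0.3,0,0,0,0.6]]

```text
time_s: 13.53
tool_pos: [0.4992, 0.0314, 0.3048]
tool_rot: [180.0, -0.0, 11.6]
force: [-1.1, -0.4, 0.9]
grip_width: 0.0522
grasp_force: 0.0
```

servo_tool:
  series:
    - [[-0.11,0,0,0,0,0,0.6],[-0.16,0,0,0,0,0,0.6],[-0.17,0,0,0,0,0,0.6],[-0.17,0,0,0,0,0,0.6]]

```text
time_s: 13.87
tool_pos: [0.4507, 0.0211, 0.3059]
tool_rot: [179.8, -0.1, 11.5]
force: [0.8, 0.7, -0.6]
grip_width: 0.0521
grasp_force: 0.0
```

Run:
```python
from h import *
p,r,o=pose();print(p,o['tool_rot'],o['time_s'],o['grip_width'])
c=cam('wrist');save(c,'w3.png');np.savez('w3.npz',**c)
lidang(); t=cam('top'); np.savez('top2.npz',**t)
```

```text
[0.45073554 0.02114942 0.30590554] [ 1.79829092e+02 -1.05278871e-01  1.15394662e+01] 13.8667 0.05207404162515236
0.035 205 [0.0472 0.0517 0.0553]
0.045 200 [0.0528 0.0566 0.0611]
0.055 225 [0.0574 0.062  0.0664]
0.065 237 [0.0636 0.0677 0.0715]
0.075 268 [0.0688 0.0729 0.0775]
0.085 236 [0.0733 0.0778 0.0812]
0.095 9 [0.0777 0.0786 0.0974]
0.105 201 [0.0812 0.0882 0.0954]
0.115 373 [0.061  0.0679 0.0794]
0.125 7 [0.0593 0.0615 0.0631]
```

View pics/w3.png

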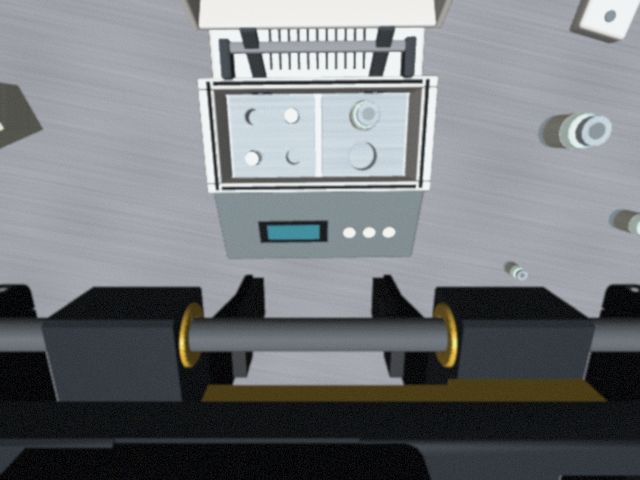

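The chamber is open. In the block on the right, the empty well is at about (362,156) and the stored vial behind it at (366,115). The four-hole block with the tubes is on the left. I'll measure the well from here and take a second view from another place.

servo_tool:
  series:
    - [[0.0,0.1,0,0,0,0,0.6],[0.0,0.2,0.05,0,0,0,0.6],[0,0.24,0.1,0,0,0,0.6],[0,0.24,0.12,0,0,0,0.6],[0,0.24,0.12,0,0,0,0.6]]

```text
time_s: 14.43
tool_pos: [0.4649, -0.0481, 0.2668]
tool_rot: [-179.8, 0.2, 11.6]
force: [-0.1, 0.1, 0.1]
grip_width: 0.052
grasp_force: 0.0
```

Run:
```python
from h import *
c=cam('wrist');np.savez('w4.npz',**c);print(pose()[0],get_obs()['time_s'])
A=dict(np.load('w3.npz'));B=c
pred=np.array([onz(A,362,156,.085),onz(A,366,115,.118)])
print('pred',pred)
ims=[]
for n,C in(('A',A),('B',B)):
    q=C['rotation'].T@(pred[0]-C['origin']);u=C['cx']+C['fx']*q[0]/q[2];v=C['cy']+C['fy']*q[1]/q[2];print(n,u,v)
    u0,v0=int(u)-30,int(v)-65
    im=cv2.cvtColor(C['frame'],cv2.COLOR_RGB2BGR)[v0:v0+100,u0:u0+66]
    print(n,'off',u0,v0); ims.append(cv2.resize(im,None,fx=6,fy=6,interpolation=cv2.INTER_CUBIC))
    D=cloud(C);print('block z',np.median(D[int(v)-3:int(v)+3,int(u)+26:int(u)+32,2]),'bottom',np.median(D[int(v)-2:int(v)+2,int(u)-2:int(u)+2,2]))
cv2.imwrite('pics/well.png',np.hstack(ims)[:600])
```

```text
[ 0.46536317 -0.04717981  0.26811161] 14.4833
pred [[ 0.51316342 -0.01384053  0.085     ]
 [ 0.55058158 -0.00456419  0.118     ]]
A 362.0 156.0
A off 332 91
block z 0.08437383048970887 bottom 0.05930307177809013
B 292.34406802108873 157.47037680477666
B off 262 92
block z 0.08422989511457987 bottom 0.05923196857212862
```

View pics/well.png

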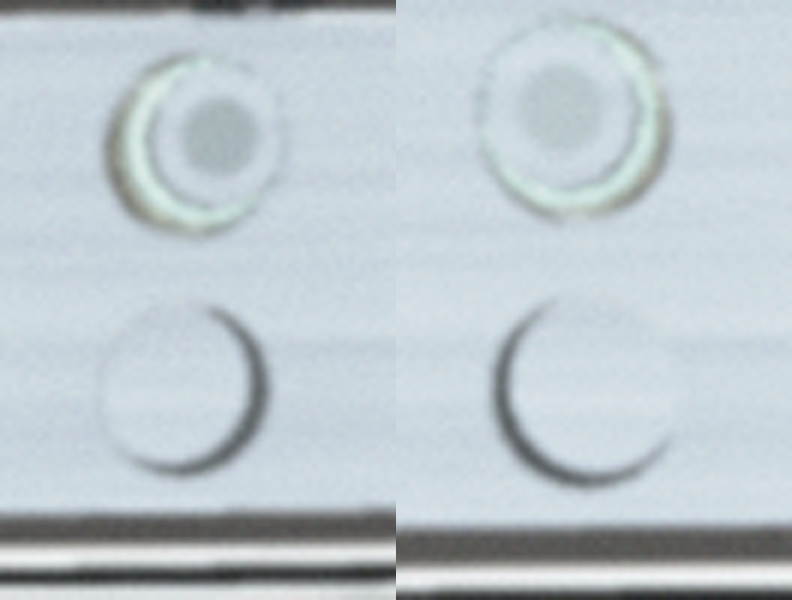

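Well mouth outlines in the crops: in the left view the centre is about (184,388) in the crop, which is image (362.6,155.6). In the right view it is about (190,392), which is image (293.6,157.2).

Run:
```python
from h import *
A=dict(np.load('w3.npz'));B=dict(np.load('w4.npz'))
a,b=(332+184/6-.4,91+388/6-.4),(262+190/6-.4,92+392/6-.4)
print(onz(A,*a,.085),onz(B,*b,.085),tri2(A,B,a,b))
# stored vial cap centre: A grey dot (220,137), B (565,107)
a,b=(332+220/6-.4,91+137/6-.4),(262+169/6-.4,92+107/6-.4)
print('stored',onz(A,*a,.118),onz(B,*b,.118),tri2(A,B,a,b))
for n,c in(('A',A),('B',B)):
    C=cloud(c)
    m=((C[...,2]>.008)&(C[...,2]<.1)&(np.hypot(C[...,0]-.500,C[...,1]+.375)<.03))
    q=C[m]
    if len(q)>20: 
        t=q[q[:,2]>q[:,2].max()-.006];print(n,len(q),q[:,2].max(),cv2.minEnclosingCircle(t[:,:2].astype(np.float32)))
T=dict(np.load('top2.npz'));C=cloud(T);m=((C[...,2]>.05)&(C[...,2]<.1)&(np.hypot(C[...,0]-.500,C[...,1]+.375)<.03));q=C[m];print('T',cv2.minEnclosingCircle(q[:,:2].astype(np.float32)))
go((.485,-.375,.20),0)
```

```text
[ 0.51393738 -0.0139384   0.085     ] [ 0.51381408 -0.01458924  0.085     ] (array([ 0.5137, -0.0144,  0.0819]), np.float64(0.0003))
stored [ 0.5523163  -0.00627562  0.118     ] [ 0.55269185 -0.00679459  0.118     ] (array([ 0.5527, -0.0066,  0.1153]), np.float64(0.0003))
A 530 0.04731975245200426 ((0.4980311989784241, -0.3669484257698059), 0.009681148454546928)
B 1141 0.059331765363173805 ((0.5003393888473511, -0.3751993179321289), 0.011037702672183514)
T ((0.49807390570640564, -0.37465548515319824), 0.011871980503201485)
t 14.4833 shift [-0.1577  1.0839  0.2241] turn [-0.0009  0.0006  0.0652] rows 9.0
```

servo_tool:
  series:
    - [[-0.01,0.13,0,0,0,0,0.6],[-0.03,0.26,0,0,0,0,0.6],[-0.04,0.39,0.02,0,0,0,0.6],[-0.05,0.52,0.06,0,0,0,0.6],[-0.065,0.65,0.1,0,0,0,0.6],[-0.08,0.77,0.14,0,0,0,0.6],[-0.09,0.88,0.18,0,0,0,0.6],[-0.1,0.96,0.22,0,0,0,0.6],[-0.1,1.0,0.25,0,0,0,0.6],[-0.1,1.0,0.27,0,0,0,0.6],[-0.1,1.0,0.27,0,0,0,0.6]]

```text
time_s: 15.4
tool_pos: [0.4968, -0.3462, 0.1868]
tool_rot: [-179.8, 0.0, 11.7]
force: [0.1, 1.7, 0.5]
grip_width: 0.0525
grasp_force: 0.0
```

Run:
```python
from h import *
print(pose()[0],pose()[2]['tool_rot'])
c=cam('wrist');C=cloud(c)
m=((C[...,2]>.008)&(C[...,2]<.1)&(np.hypot(C[...,0]-.500,C[...,1]+.375)<.03));q=C[m]
if len(q)>20:
    t=q[q[:,2]>q[:,2].max()-.006];print(len(q),q[:,2].max(),cv2.minEnclosingCircle(t[:,:2].astype(np.float32)))
go((.5003,-.3753,.029),11.6)
```

```text
[ 0.49683268 -0.34621328  0.1868479 ] [-1.79819743e+02  2.10487123e-02  1.17293010e+01]
931 0.059575686316892196 ((0.5005174279212952, -0.37552765011787415), 0.010804617777466774)
t 15.45 shift [-0.0108  0.0999  0.5296] turn [-0.0006 -0.0001  0.0012] rows 4.0
```

servo_tool:
  series:
    - [[-0.005,0.06,0.03,-0.0005,0,0,0.6],[-0.01,0.1,0.08,-0.0005,0,0,0.6],[-0.0108,0.1,0.17,-0.0005,0,0,0.6],[-0.0108,0.1,0.27,-0.0005,0,0,0.6],[-0.0108,0.1,0.36,-0.0005,0,0,0.6],[-0.0108,0.1,0.44,-0.0005,0,0,0.6],[-0.0108,0.1,0.5,-0.0005,0,0,0.6],[-0.0108,0.1,0.525,-0.0005,0,0,0.6],[-0.0108,0.1,0.529,-0.0005,0,0,0.6],[-0.0108,0.1,0.529,-0.0005,0,0,0.6]]

```text
time_s: 16.28
tool_pos: [0.5004, -0.3776, 0.0306]
tool_rot: [179.9, -0.1, 11.7]
force: [0.4, 0.8, 0.4]
grip_width: 0.0523
grasp_force: 0.0
```

Run:
```python
from h import *
print(pose()[2]['tool_rot'],pose()[0])
go((.5005,-.3755,.029),11.6)
```

```text
[ 1.79861016e+02 -7.48979290e-02  1.17293364e+01] [ 0.50040924 -0.37764849  0.03059565]
t 16.2833 shift [ 0.0017 -0.007   0.0053] turn [ 0.0008 -0.0004  0.0007] rows 1.0
```

servo_tool:
  series:
    - [[0.001,-0.006,0.004,0.0005,0,0,0.5],[0.001,-0.006,0.004,0.0005,0,0,0.4],[0.001,-0.006,0.004,0.0005,0,0,0.35],[0.001,-0.006,0.004,0.0005,0,0,0.3],[0.001,-0.006,0.004,0.0005,0,0,0.25],[0.001,-0.006,0.004,0.0005,0,0,0.2],[0.001,-0.006,0.004,0.0005,0,0,0.2],[0.001,-0.006,0.004,0.0005,0,0,0.2]]
  grip_force: 15

```text
time_s: 16.95
tool_pos: [0.4993, -0.377, 0.0284]
tool_rot: [180.0, -0.0, 11.6]
force: [-1.1, 0.5, 1.9]
grip_width: 0.0253
grasp_force: 14.9
```

Run:
```python
from h import *
print(pose()[2]['tool_rot'],pose()[0],pose()[2]['grip_width'],pose()[2]['grasp_force'])
```

```text
[ 1.79972416e+02 -2.15324207e-02  1.16180652e+01] [ 0.49930077 -0.37701407  0.0284051 ] 0.025303934035231915 14.942118558974471
```

servo_tool:
  series:
    - [[0,0,-0.01,0,0,0,0.2],[0,0,-0.04,0,0,0,0.2],[0,0,-0.1,0,0,0,0.2],[0,0,-0.17,0,0,0,0.2],[0,0,-0.25,0,0,0,0.2],[0,0,-0.33,0,0,0,0.2],[0,0,-0.41,0,0,0,0.2],[0,0,-0.47,0,0,0,0.2],[0,0,-0.5,0,0,0,0.2],[0,0,-0.51,0,0,0,0.2],[0,0,-0.51,0,0,0,0.2]]

```text
time_s: 17.87
tool_pos: [0.4992, -0.3769, 0.1815]
tool_rot: [180.0, -0.0, 11.6]
force: [-0.4, 0.1, 0.6]
grip_width: 0.0256
grasp_force: 14.9
```

Run:
```python
from h import *
p,r,o=pose();print(o['tool_rot'],p,o['grip_width'],o['grasp_force'])
w=cam('wrist');s=cam('side');np.savez('w5.npz',**w);np.savez('s5.npz',**s)
ims=[]
for c in(w,s):
    q=c['rotation'].T@(p+[0,0,-.01]-c['origin']);u=int(c['cx']+c['fx']*q[0]/q[2]);v=int(c['cy']+c['fy']*q[1]/q[2]);print(u,v)
    h=60 if c is w else 40
    v0=max(v-h,0);v0=min(v0,480-2*h)
    im=cv2.cvtColor(c['frame'],cv2.COLOR_RGB2BGR)[v0:v0+2*h,u-h:u+h];print('off',u-h,v0,400/2/h)
    ims.append(cv2.resize(im,(400,400),interpolation=cv2.INTER_CUBIC))
cv2.imwrite('pics/held.png',np.hstack(ims))
```

```text
[ 1.79953826e+02 -2.12218965e-02  1.16244301e+01] [ 0.49916033 -0.37693792  0.18149892] 0.0256046625888107 14.929544014303247
317 287
off 257 227 3.3333333333333335
402 387
off 362 347 5.0
```

View pics/held.png

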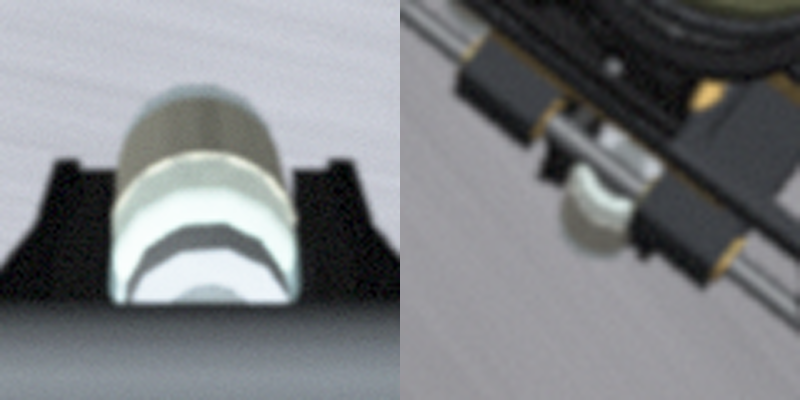

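The vial is held upright: its bottom's front edge is at wrist image (317,252) and the front edge of the cap top at about (320,302). I'll work out its offset from the TCP.

Run:
```python
from h import *
p,r,o=pose();W=dict(np.load('w5.npz'))
zb=p[2]-.0284
for n,a,z,rad in(('bottom',(317,252.2),zb,.013),('captop',(257+209/3.333,227+250/3.333),zb+.058,.0105),('capbot',(257+209/3.333,227+225/3.333),zb+.049,.0105)):
    t=r.T@(onz(W,*a,z)-p);print(n,(t*1000).round(1),'axis x',(t[0]-rad)*1000)
# sides of the bottom circle / cap
for n,z,l,rt,v in(('bot',zb,118,283,165),('cap',zb+.056,128,292,290)):
    print(n,[(r.T@(onz(W,257+u/3.333,227+v/3.333,z)-p)*1000).round(1)[1] for u in(l,rt)])
C=cloud(W);D=(C-p)@r;m=(abs(D[...,1])<.012)&(abs(D[...,0])<.03)&(D[...,2]<.035)&(D[...,2]>-.035)
for z0 in np.arange(-.03,.03,.005):
    k=m&(abs(D[...,2]-z0)<.0025)
    if k.sum()>10:print(round(z0,3),k.sum(),'xmax',np.percentile(D[k][:,0],[50,98]).round(4),'y',np.median(D[k][:,1]).round(4))
go((.5139,-.0143,.185),11.6)
```

```text
bottom [13.3  0.7 28.4] axis x 0.27651426823508374
captop [ 11.2   1.7 -29.6] axis x 0.6541359452722235
capbot [ 10.3   1.8 -20.6] axis x -0.20658036034132063
bot [np.float64(-13.3), np.float64(14.8)]
cap [np.float64(-8.3), np.float64(12.1)]
-0.03 698 xmax [0.0084 0.0121] y 0.0014
-0.025 234 xmax [0.0107 0.0123] y 0.0002
-0.02 614 xmax [0.0104 0.0143] y -0.0011
-0.015 288 xmax [0.0123 0.0146] y -0.0018
-0.01 227 xmax [0.0127 0.0145] y -0.0012
-0.005 261 xmax [0.0134 0.0151] y -0.0007
0.0 173 xmax [0.0139 0.0153] y 0.0002
0.005 157 xmax [0.0136 0.0153] y -0.0008
0.01 160 xmax [0.0136 0.0153] y -0.0003
0.015 130 xmax [0.0139 0.0153] y -0.0003
0.02 78 xmax [0.0137 0.015 ] y -0.0004
0.025 81 xmax [0.013  0.0147] y -0.0004
t 17.9667 shift [ 0.294  -1.1717 -0.0165] turn [-0.0005  0.0005  0.0001] rows 9.0
```

servo_tool:
  series:
    - [[0.01,-0.03,0,0,0,0,0.2],[0.03,-0.1,0,0,0,0,0.2],[0.06,-0.2,0,0,0,0,0.2],[0.085,-0.3,0,0,0,0,0.2],[0.115,-0.4,0,0,0,0,0.2],[0.145,-0.5,0,0,0,0,0.2],[0.17,-0.6,0,0,0,0,0.2],[0.2,-0.7,0,0,0,0,0.2],[0.225,-0.8,0,0,0,0,0.2],[0.25,-0.89,0,0,0,0,0.2],[0.27,-0.95,0,0,0,0,0.2],[0.28,-0.98,0,0,0,0,0.2]]

```text
time_s: 18.97
tool_pos: [0.5214, -0.0674, 0.1802]
tool_rot: [-179.9, 0.1, 11.9]
force: [-0.2, -0.2, 0.5]
grip_width: 0.0255
grasp_force: 14.9
```

Run:
```python
from h import *
print(pose()[0],pose()[2]['grip_width'])
go((.5130,-.0139,.120),11.6)
```

```text
[ 0.52144766 -0.06739942  0.18021766] 0.025531812509968145
t 18.9667 shift [ 0.0095 -0.18    0.201 ] turn [-0.0005  0.0003  0.0018] rows 2.0
```

servo_tool:
  series:
    - [[0.003,-0.05,0,0,0,0,0.2],[0.006,-0.11,0,0,0,0,0.2],[0.009,-0.16,0,0,0,0.001,0.2],[0.0095,-0.18,0.01,0,0,0.001,0.2],[0.0095,-0.18,0.04,0,0,0.001,0.2],[0.0095,-0.18,0.09,0,0,0.001,0.2],[0.0095,-0.18,0.14,0,0,0.001,0.2],[0.0095,-0.18,0.18,0,0,0.001,0.2],[0.0095,-0.18,0.195,0,0,0.001,0.2],[0.0095,-0.18,0.195,0,0,0.001,0.2],[0.0095,-0.18,0.195,0,0,0.001,0.2]]

```text
time_s: 19.88
tool_pos: [0.514, -0.019, 0.1224]
tool_rot: [-180.0, 0.0, 11.4]
force: [0.1, 0.9, 0.3]
grip_width: 0.0253
grasp_force: 14.9
```

Run:
```python
from h import *
p,r,o=pose();print(p,o['tool_rot'],o['force'],o['grip_width'])
w=cam('wrist');np.savez('w6.npz',**w)
im=cv2.cvtColor(w['frame'],cv2.COLOR_RGB2BGR)[215:325,257:377]
cv2.imwrite('pics/hover.png',cv2.resize(im,None,fx=5,fy=5,interpolation=cv2.INTER_CUBIC))
go((.5130,-.0139,.120),11.6)
```

```text
[ 0.51404667 -0.0189767   0.12235179] [-1.79988110e+02  2.01188543e-02  1.14003015e+01] [0.06085532 0.87647799 0.28779483] 0.02528529721924216
t 19.9333 shift [-0.0016 -0.0169  0.0098] turn [ 0.0001 -0.0002 -0.001 ] rows 1.0
```

View pics/hover.png

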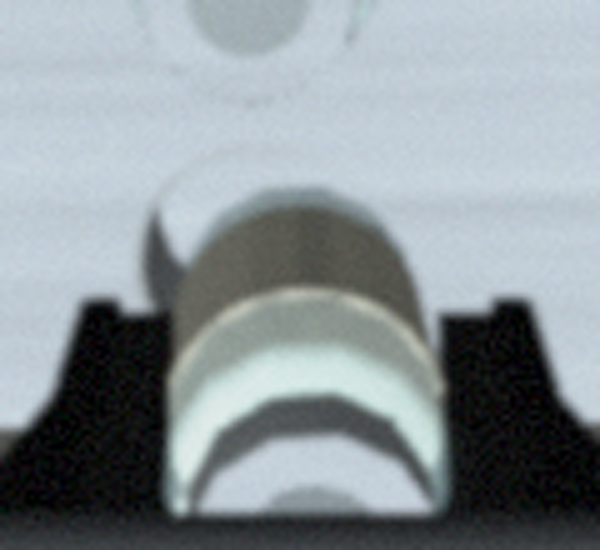

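Hovering, the well mouth's left edge is at crop (143,262) and its far edge at about y=147. The vial's bottom has its far edge at (300,187). The vial is still about 5 mm too far right, which matches the measured pose.

Run:
```python
from h import *
p,r,o=pose();W=dict(np.load('w6.npz'));f=lambda u,v:(257+u/5-.4,215+v/5-.4)
L=lambda a,z:(r.T@(onz(W,*f(*a),z)-p)*1000).round(2)
print('well left',L((143,262),.085),'well far',L((240,147),.085))
print('vial far',L((300,187),p[2]-.0284), 'vial right',L((432,320),p[2]-.0284),'left', L((172,320),p[2]-.0284))
print('well (world est.) rel TCP',r.T@(np.array([.5139,-.0143,.085])-p)*1000)
go((.5130,-.0139,.120),11.6)
```

```text
well left [  0.61 -18.61  37.92] well far [14.66 -7.12 37.93]
vial far [12.99 -0.21 28.41] vial right [-2.76 14.6  28.4 ] left [ -2.73 -14.62  28.39]
well (world est.) rel TCP [ 0.30344989 -4.51900518 37.92579379]
t 19.9333 shift [-0.0016 -0.0169  0.0098] turn [ 0.0001 -0.0002 -0.001 ] rows 1.0
```

servo_tool:
  series:
    - [[0.0,-0.005,0,0,0,-0.0005,0.2],[0.0005,-0.01,0,0,0,-0.0005,0.2],[0.0005,-0.014,0,0,0,-0.0005,0.2],[0.0005,-0.014,0,0,0,-0.0005,0.2],[0.0005,-0.014,0,0,0,-0.0005,0.2],[0.0005,-0.014,0,0,0,-0.0005,0.2]]

```text
time_s: 20.43
tool_pos: [0.5134, -0.0144, 0.1226]
tool_rot: [180.0, -0.0, 11.5]
force: [0.2, 1.2, -1.0]
grip_width: 0.0253
grasp_force: 14.9
```

Run:
```python
from h import *
p,r,o=pose();print(p,o['tool_rot'],o['force'],o['grip_width'])
print('well rel TCP',r.T@(np.array([.5139,-.0146,.085])-p)*1000)
w=cam('wrist');np.savez('w7.npz',**w)
im=cv2.cvtColor(w['frame'],cv2.COLOR_RGB2BGR)[215:325,257:377]
cv2.imwrite('pics/hover2.png',cv2.resize(im,None,fx=5,fy=5,interpolation=cv2.INTER_CUBIC))
```

```text
[ 0.51336656 -0.01435263  0.12262865] [ 1.79981422e+02 -6.62320330e-03  1.15388212e+01] [ 0.18468837  1.21370603 -0.99276987] 0.02532648675313306
well rel TCP [ 0.46882643  0.3368784  37.62881398]
```

View pics/hover2.png

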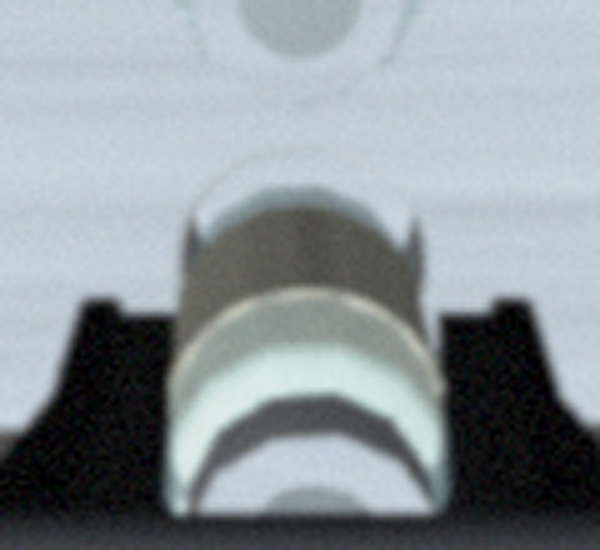

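The vial is now centred over the well: well edges at crop x=187 and 420, vial axis at x=300. Lowering slowly.

servo_tool:
  series:
    - [[0.001,0,0.01,0,0,0,0.2],[0.001,0,0.02,0,0,0,0.2],[0.001,0,0.03,0,0,0,0.2],[0.001,0,0.04,0,0,0,0.2],[0.001,0,0.05,0,0,0,0.2],[0.001,0,0.05,0,0,0,0.2],[0.001,0,0.05,0,0,0,0.2]]

```text
time_s: 21.07
tool_pos: [0.5134, -0.0142, 0.1072]
tool_rot: [-180.0, 0.0, 11.5]
force: [-0.5, -0.1, -0.1]
grip_width: 0.0252
grasp_force: 14.9
```

servo_tool:
  series:
    - [[0,0,0.01,0,0,0,0.2],[0,0,0.02,0,0,0,0.2],[0,0,0.03,0,0,0,0.2],[0,0,0.04,0,0,0,0.2],[0,0,0.05,0,0,0,0.2],[0,0,0.05,0,0,0,0.2],[0,0,0.05,0,0,0,0.2]]

```text
time_s: 21.65
tool_pos: [0.5134, -0.0141, 0.0922]
tool_rot: [-180.0, 0.0, 11.5]
force: [-0.5, -1.0, -1.1]
grip_width: 0.0255
grasp_force: 14.9
```

Remaining height is about 3.5 mm; I'll ease down in small steps until I feel the bottom.

servo_tool:
  series:
    - [[0,0,0.003,0,0,0,0.2],[0,0,0.006,0,0,0,0.2],[0,0,0.009,0,0,0,0.2],[0,0,0.009,0,0,0,0.2],[0,0,0.009,0,0,0,0.2]]

```text
time_s: 22.07
tool_pos: [0.5136, -0.0143, 0.0898]
tool_rot: [180.0, -0.0, 11.5]
force: [0.0, -0.9, -1.6]
grip_width: 0.0256
grasp_force: 14.9
```

servo_tool:
  series:
    - [[0,0,0.002,0,0,0,0.2],[0,0,0.004,0,0,0,0.2],[0,0,0.004,0,0,0,0.2],[0,0,0.004,0,0,0,0.2]]

```text
time_s: 22.4
tool_pos: [0.5136, -0.0143, 0.0886]
tool_rot: [180.0, 0.0, 11.5]
force: [-0.4, 0.2, -0.4]
grip_width: 0.0251
grasp_force: 14.9
```

servo_tool:
  series:
    - [[0,0,0.002,0,0,0,0.2],[0,0,0.004,0,0,0,0.2],[0,0,0.004,0,0,0,0.2],[0,0,0.004,0,0,0,0.2]]

```text
time_s: 22.73
tool_pos: [0.5139, -0.0142, 0.0883]
tool_rot: [180.0, -0.0, 11.5]
force: [-2.1, 0.3, 6.3]
grip_width: 0.0254
grasp_force: 15.0
```

The vial stands on the bottom (6.3 N up). Now I let go, with a small opening first, and rise straight up.

servo_tool:
  series:
    - [[0,0,-0.002,0,0,0,0.2],[0,0,-0.002,0,0,0,0.27],[0,0,-0.002,0,0,0,0.3],[0,0,-0.002,0,0,0,0.33],[0,0,-0.002,0,0,0,0.38],[0,0,-0.002,0,0,0,0.42],[0,0,-0.002,0,0,0,0.42],[0,0,-0.002,0,0,0,0.42]]

```text
time_s: 23.4
tool_pos: [0.5136, -0.0142, 0.0878]
tool_rot: [-180.0, 0.0, 11.5]
force: [-0.4, -0.7, 0.5]
grip_width: 0.0358
grasp_force: 0.0
```

servo_tool:
  series:
    - [[0,0,-0.01,0,0,0,0.42],[0,0,-0.03,0,0,0,0.42],[0,0,-0.06,0,0,0,0.42],[0,0,-0.11,0,0,0,0.42],[0,0,-0.18,0,0,0,0.42],[0,0,-0.27,0,0,0,0.42],[0,0,-0.37,0,0,0,0.42],[-0.03,0,-0.48,0,0,0,0.42],[-0.1,0,-0.58,0,0,0,0.42],[-0.2,0,-0.66,0,0,0,0.42],[-0.2,0,-0.68,0,0,0,0.42],[-0.2,0,-0.68,0,0,0,0.42]]

```text
time_s: 24.4
tool_pos: [0.4557, -0.0266, 0.2955]
tool_rot: [179.7, -0.3, 11.5]
force: [0.6, 0.2, 0.6]
grip_width: 0.0367
grasp_force: 0.0
```

Run:
```python
from h import *
p,r,o=pose();print(p,o['time_s'],o['force'])
w=cam('wrist');C=cloud(w)
for n,x,y,z0,z1 in(('vial',.5139,-.0144,.1,.13),('stored',.5525,-.0065,.1,.13)):
    m=(C[...,2]>z0)&(C[...,2]<z1)&(np.hypot(C[...,0]-x,C[...,1]-y)<.019);q=C[m]
    t=q[q[:,2]>np.percentile(q[:,2],98)-.005];print(n,len(q),np.percentile(q[:,2],98),cv2.minEnclosingCircle(t[:,:2].astype(np.float32)))
lidang()
for nm in('top','side'):
    C=cloud(cam(nm)); B=cloud(dict(np.load(nm+'1.npz')))
    for n,x,y in(('small',.405,-.257),('bottle',.582,-.25),('logger',.695,-.253),('oldvial',.5,-.375)):
        f=lambda C:C[(C[...,2]>.008)&(C[...,2]<.12)&(np.hypot(C[...,0]-x,C[...,1]-y)<.04)]
        a,b=f(B),f(C);print(nm,n,len(a),len(b),a.mean(0).round(3),b.mean(0).round(3) if len(b) else None)
```

```text
[ 0.45568676 -0.02658637  0.29551732] 24.4 [0.57602823 0.19434079 0.59429573]
vial 574 0.1186622202115834 ((0.5145529508590698, -0.013533108867704868), 0.010529758408665657)
stored 630 0.11870104611491435 ((0.5525839924812317, -0.005942604038864374), 0.010593581944704056)
0.035 149 [0.0486 0.0522 0.0558]
0.045 211 [0.0526 0.0569 0.0607]
0.055 263 [0.0577 0.0619 0.0666]
0.065 248 [0.063  0.0675 0.0718]
0.075 259 [0.0683 0.0728 0.0768]
0.085 244 [0.0738 0.0777 0.0808]
0.095 12 [0.0766 0.079  0.0969]
0.105 209 [0.0801 0.0875 0.0954]
0.115 356 [0.0615 0.0676 0.0791]
0.125 11 [0.0602 0.0616 0.0636]
top small 40 41 [ 0.406 -0.255  0.027] [ 0.404 -0.254  0.025]
top bottle 206 209 [ 0.581 -0.244  0.057] [ 0.58  -0.245  0.057]
top logger 267 271 [ 0.71  -0.25   0.021] [ 0.709 -0.25   0.021]
top oldvial 114 2 [ 0.496 -0.371  0.043] [ 0.509 -0.4    0.009]
side small 90 86 [ 0.406 -0.26   0.027] [ 0.406 -0.26   0.028]
side bottle 504 510 [ 0.581 -0.255  0.054] [ 0.581 -0.255  0.054]
side logger 506 511 [ 0.71  -0.255  0.021] [ 0.709 -0.255  0.021]
side oldvial 277 0 [ 0.496 -0.379  0.044] None
```

```bash
python3 -c "
from cell import env
print(env.sign_off())"
```

```text
the job is handed in; nothing more can be done
None
```

The job is handed in after about 25 s of robot time: the lid rests on its stop, met with about 4.6 N beyond turning force, the middle vial stands on the bottom of the empty well, and the checked items (stored and small vials, bottle, logger) are unmoved.

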